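# Seat and lock the reagent bay cover

## Task

Close up the reagent bay: first press its loose cover down against the stiff seal until it sits flush and level with the deck. Then take the key with the flat oblong grip from the holder, push it fully home in the cam lock (feel for the keyhole, the lock floats a little) and turn it clockwise from above to its stop, so that the cam lies across the cover. Leave that key standing in the lock, and the round-gripped key where it is in the holder.

Things in the scene. Friction and masses are not known exactly. Their poses are not given: they have to be found in the camera images.
- bay: Reagent bay: fixed low white housing with grey deck, 160 (x) x 270 (y) x 60 mm high. Origin at the centre of its underside, z up; deck at z = 60. In this frame the cover's recess is centred at x 0, y 50 and the cam lock at x 0, y -70. The lock is a round steel cylinder 60 across, top 44 above the deck, with a flat cam 18 wide reaching 80 from its axis, 3 to 13 above the deck.
- cover: Loose flat white cover, 120 (x) x 140 (y) x 12 mm, 220 g, origin at the centre of its underside. Lies in its recess (12 deep, 1.5 clearance) but 7 proud on two rubber strips along x at y -55 and +55 from its centre; each yields at about 5 N and stays where pressed. Seated, its underside is 48 above the bay's origin; while proud it blocks the cam.
- keyhole (a point): Nominal centre of the keyhole mouth, on the lock's top face 104 mm above the table; axes as the bay's. The lock floats: its real axis stands up to 4 either way of this point along the bay's y (20 N of friction holds it), which this point does not show. The keyhole is a slot 22.5 x 10.5 mm, 40 deep, lightly chamfered, long side along the cam, in the middle of the lock.
- lock (a joint): Turn of the lock cylinder, rad, growing clockwise seen from above, 0 to 2.6 (hard stop). Starts between 0 and 0.4, stays where left (friction 0.12 N m). In the bay's frame the cam and the keyhole's long side point at the angle 90 deg + (2.6 rad - value), counterclockwise from +x; at 2.6 the cam points along +y over the cover.
- key: The key to use: black flat grip plate 14 (x) x 56 (y) mm, collar 26 x 44, flat steel blade 8 (x) x 20 (y); 120 g, 92 long. Origin at the blade's tip, z up along the key: blade z 0 to 36, collar 36 to 42, grip 42 to 92. Stands in one of the holder's slots, collar on its top. Home in the lock, the collar rests on the lock's top face, tip 36 below it. Fits either way round.
- round_key: Another key, to be left alone: same collar, but a round black grip 38 mm across and 44 high and a thin round shaft; it stands in the holder's other slot. Origin at the tip of the shaft, z up.
- holder: Key holder: fixed grey block 66 (x) x 180 (y) x 50 mm high, origin at the centre of its underside. Two slots, long side along y, at y = -45 and +45; which key stands in which varies.
There are look-alikes about, which are no part of the job. What is shaped like the key but green or red is not meant.

How it is judged:
By the outcome, as a careful person would: the job done as asked, in the order asked, and still so for the second after the job is handed in, with the robot touching nothing.
It also fails if it takes over 72 s, if anything falls off the work surface, if the arm or the gripper's body presses on something with over 40 N, if the wrist force passes 120 N, or if a joint passes its speed limit or range.

## Robot

A 7-joint arm with a two-finger parallel gripper is mounted at the origin on the work surface. World frame = base frame: x ahead of the robot, y to its left, z up, the work surface at z = 0. Lengths are in mm, angles in rad, forces in N, time in s.
With the tool pointing down it reaches from about 425 to 975 mm from the base axis. Payload 16.7 kg.
Tool frame: the origin (TCP) lies midway between the tips of the shut fingers; the grasp point (between the pads) lies 19 mm behind it; z points along the fingers, y is the line along which they close (so a half turn about z gives the same grasp; the last joint's range is limited). The gripper opens to 85 mm and grips with 20 to 120 N. Pads are 22 mm wide; open, the fingers measure 114 mm over their backs; the gripper's body (76 mm by 85 mm) begins 54 mm behind the grasp point. The pads swing forward as they close: fully open they stand 13 mm farther back than shut.
Start: joints at [-0.149, 0.426, 0.074, 1.606, -0.034, 1.111, -0.067], TCP at [674.964, -0.019, 231.302] pointing down, gripper open.
Joint ranges: [-2.85, 2.85], [-0.5, 2.14], [-1.23, 1.37], [0.21, 2.46], [-1.02, 4.16], [0.16, 2.05], [-2.73, 2.73]. Speed limits (rad/s): [1.89, 1.89, 2.39, 2.39, 3.01, 3.01, 3.01].

## Interface

Orientations are given as a rotation vector (axis times angle).
In Python, from station import read_state, read_camera, close_job gives the robot as it stands.
- The arm moves only by the tool step_arm, never from a script. Its argument "increments" is a list that holds one entry, the list of rows, each a list of 7 numbers: the finger opening in m, from 0 to 0.0854, then the shift along the tool's x, y, z in m, then the turn, a rotation vector about the tool's x, y, z in degrees. In form: [[[hand, dx, dy, dz, ax, ay, az], ...]]. A call has 1 to 10 rows; each row is the pose to reach, as a shift and turn from the pose commanded when the call began, along the tool's axes at that moment; what a row does not reach only later rows make up. A row lasts 1/8 s, in which the tool goes at most 62.5 mm and 10.7 degrees, less where a joint would pass 70% of its speed; a pose out of reach is approached as far as the arm can. A call with a gripper value outside its range is refused whole. The fingers move at their own pace and stop on an object; the grip force is fixed at half the most. Time passes only in rows, so rows that repeat a pose let the fingers close. It gives the time, the measured TCP pose, the force, the opening and the grip force at its end, in the units of the state.
- read_state(): the state, without advancing time (a new reading comes with each control period).
- read_camera(name): name is "scene" or "side" or "wrist"; returns a dict with "pixels" (480x640x3 uint8, red, green, blue), "mtx" (3x3 intrinsics, pixels), "R" (3x3) and "t" (3): a world point X has camera coordinates R X + t. Camera axes: x right, y down, z forward; pixel columns grow to the right and rows downward; lengths in mm; the calibration is good to about 2 mm. A picture is of the moment at which its call begins. There is no depth.
- close_job(): hands the job in; it is judged then, once.
The state is a dict: "clock": time; "joint_pos": joint angles; "joint_vel": joint speeds; "effort": joint torques, N m; "ee_pos": TCP position; "tcp_rot": TCP orientation; "force": force on the tool from outside, world axes, zero at the start; "wrist_torque": the same for the moment, N m; "width": opening from 0.0 (shut) to 1.0 (fully open); "finger_force": force on a finger pad.
Only numpy, scipy, OpenCV 4.12 (cv2) and the standard library are available. Lean on these libraries where they do the work, as an engineer would, in place of code of your own. Each camera call takes 0.05 s, during which the arm holds its last target. There are 200 camera calls.

## Working session

There is one attempt and no reset: what is moved stays moved. The work goes in short steps, Python scripts to look and compute and a tool call to move; the robot and the scene stay as the last step left them, time stands still between calls to the robot, and variables do not carry over. Pictures are saved under pics/ and viewed, at most 10 in all, crops included, and the job is handed in when it is done.

Besides the shell and the picture viewer there is one more tool, called in YAML: its name, and indented under it one key for each argument. step_arm: Moves the arm, as the interface text tells. Its arguments: {"type":"object","properties":{"increments":{"type":"array"}},"required":["increments"]}

```bash
mkdir -p pics
cat > h.py <<'E'
import cv2,numpy as np,pickle,sys
from station import read_state,read_camera,close_job
def snap(n,f):
    c=read_camera(n); cv2.imwrite(f'pics/{f}.png',cv2.cvtColor(c['pixels'],cv2.COLOR_RGB2BGR)); pickle.dump(c,open(f'pics/{f}.pkl','wb')); return c
def load(f): return pickle.load(open(f'pics/{f}.pkl','rb'))
def ray(c,uv,z):
    R=np.array(c['R']);t=np.array(c['t']);o=-R.T@t
    d=R.T@np.linalg.solve(c['mtx'],[uv[0],uv[1],1.]); return o+d*(z-o[2])/d[2]
def proj(c,X):
    p=np.array(c['mtx'])@(np.array(c['R'])@np.array(X,float)+c['t']); return p[:2]/p[2]
def tri(c1,uv1,c2,uv2):
    P=[np.array(c['mtx'])@np.c_[np.array(c['R']),c['t']] for c in (c1,c2)]
    X=cv2.triangulatePoints(P[0],P[1],np.array(uv1,float).reshape(2,1),np.array(uv2,float).reshape(2,1)); return (X[:3]/X[3]).ravel()
E
python3 - <<'E'
from h import *
for n in('scene','side'):
    c=snap(n,n+'0'); print(n,-np.array(c['R']).T@c['t'])
s=read_state();print(s)
E
```

```text
scene [1119.94722706 -491.78531324  765.67866567]
side [ 311.93229851 -882.95976984  722.07034724]
{'clock': 0.1, 'joint_pos': array([-0.14949901,  0.42665631,  0.07385126,  1.60654432, -0.03407821,
        1.11081314, -0.06708362]), 'joint_vel': array([-0.00108119, -0.00146598, -0.00023409, -0.00091842, -0.00013439,
        0.00099342,  0.00036027]), 'effort': array([ 8.33200116e-03, -9.51551986e+01,  3.77174735e+00, -4.64406645e+01,
        1.97906635e-02,  6.50777074e-03,  1.41262312e-04]), 'ee_pos': array([ 6.74626931e+02, -3.25753383e-02,  2.30688771e+02]), 'tcp_rot': array([-2.22091749e+00, -2.22090637e+00,  1.39605011e-03]), 'force': array([ 1.23139974, -0.31498902,  0.72341399]), 'wrist_torque': array([ 0.0383003 ,  0.05024786, -0.05832899]), 'finger_force': 0.0, 'width': 0.9977878178033576}
```

View pics/scene0.png

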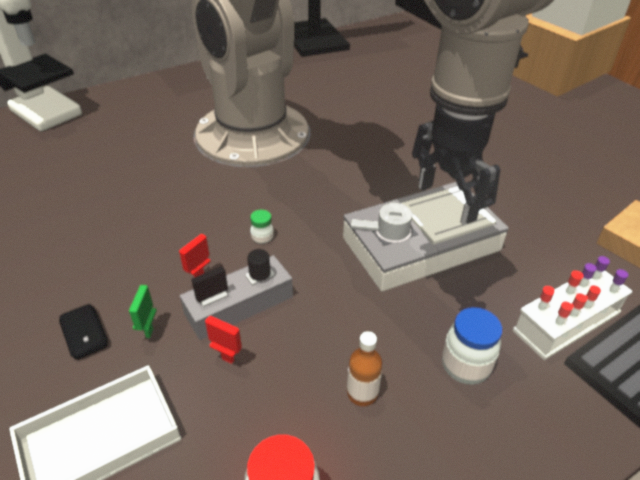

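View pics/side0.png

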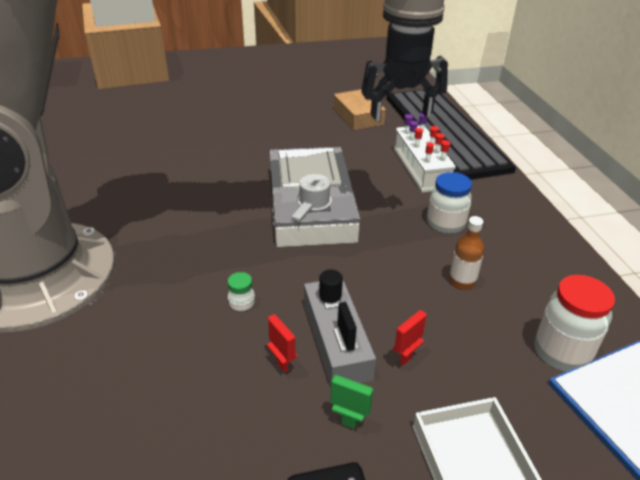

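The pictures show the bay at scene (425,230) / side (313,190). The holder is at scene (237,293) / side (338,330), with the flat key at its near end and the round key nearer the bay. Next I'll enlarge both.

Run:
```python
import cv2
a=cv2.imread('pics/scene0.png')[165:345,175:515]; cv2.imwrite('pics/sc.png',cv2.resize(a,None,fx=2.35,fy=2.35,interpolation=cv2.INTER_CUBIC))
a=cv2.imread('pics/side0.png')[140:390,260:400]; cv2.imwrite('pics/sd.png',cv2.resize(a,None,fx=2.4,fy=2.4,interpolation=cv2.INTER_CUBIC))
```

```text
(no output)
```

View pics/sc.png

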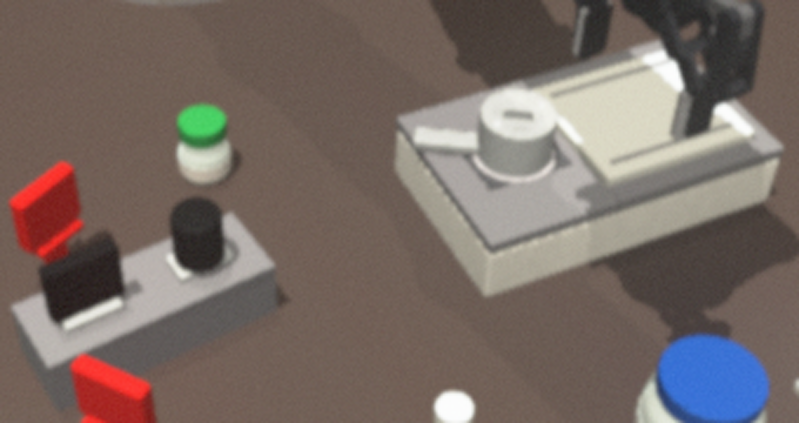

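View pics/sd.png

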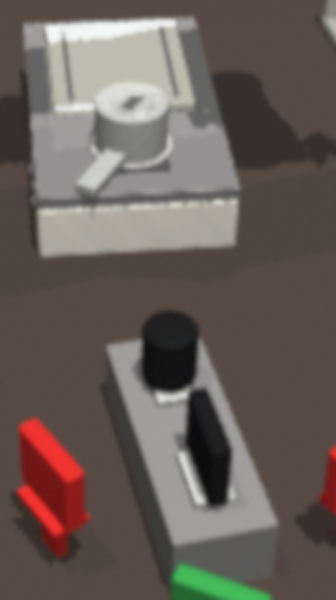

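```bash
cat > fit.py <<'E'
from h import *
from scipy.optimize import least_squares
S=load('scene0');D=load('side0')
s=lambda u,v:(S,(u/2.35+175,v/2.35+165)); d=lambda u,v:(D,(u/2.4+260,v/2.4+140))
def fit(obs,z,x0):
    def W(p,l): c,n=np.cos(p[2]),np.sin(p[2]); return [p[0]+c*l[0]-n*l[1],p[1]+n*l[0]+c*l[1],z]
    f=lambda p:np.concatenate([proj(o[0],W(p,l))-o[1] for o,l in obs])
    r=least_squares(f,x0,x_scale=[10,10,.1]); print('pose',r.x.round(3),'deg',np.degrees(r.x[2]).round(2),'res',r.fun.round(1)); return r.x
if __name__=='__main__':
    b=fit([(s(397,122),(-80,-135)),(s(487,250),(80,-135)),(s(780,150),(80,135)),(d(35,200),(-80,-135)),(d(238,190),(80,-135)),(d(25,22),(-80,135)),(d(193,18),(80,135))],60,[600,0,0])
    h=fit([(s(15,305),(-33,-90)),(s(45,362),(33,-90)),(s(275,268),(33,90)),(s(232,220),(-33,90)),(d(105,347),(-33,90)),(d(200,340),(33,90)),(d(275,522),(33,-90)),(d(170,545),(-33,-90))],50,[600,-350,0])
    def Wd(p,l): c,n=np.cos(p[2]),np.sin(p[2]); return p[0]+c*l[0]-n*l[1],p[1]+n*l[0]+c*l[1]
    print('keyhole nom',Wd(b,(0,-70)),'slot seen',ray(*s(517,116),104),ray(*d(132,102),104))
    print('cover',Wd(b,(0,50)),'key',Wd(h,(0,-45)),'round',Wd(h,(0,45)))
    print('cam tip dir', ray(*s(417,140),73), ray(*d(90,190),73))
E
python3 fit.py
```

```text
pose [ 5.34670e+02  1.04417e+02 -1.24000e-01] deg -7.1 res [-2.  -2.5 -0.2 -2.3  0.4 -1.1  1.5 -0.3  1.7 -0.5  0.   0.6  1.4 -0.6]
pose [ 4.93476e+02 -2.70787e+02 -1.00000e-03] deg -0.06 res [-2.5 -1.4 -0.4  0.8 -0.6 -1.1 -0.1 -3.6  1.9 -1.4  0.4 -4.2  0.8  1.6
  0.7 -0.2]
keyhole nom (np.float64(526.012451244894), np.float64(34.954070298824476)) slot seen [530.05365093  33.93970769 104.        ] [524.65627573  33.99808305 104.        ]
cover (np.float64(540.8537224741708), np.float64(154.0327697723199)) key (np.float64(493.4316516092692), np.float64(-315.7867008047476)) round (np.float64(493.52080254425215), np.float64(-225.78674495969847))
cam tip dir [485.42730289 -27.30703235  73.        ] [476.6602698  -33.15191445  73.        ]
```

step_arm:
  increments:
    - [[0.0,0.05,-0.045,0.0,0,0,0],[0.0,0.09,-0.08,0.0,0,0,0],[0.0,0.12,-0.107,0.0,0,0,0],[0.0,0.12,-0.134,0.0,0,0,0],[0.0,0.12,-0.134,0.0,0,0,0],[0.0,0.12,-0.134,0.0,0,0,0]]

```text
clock: 0.85
ee_pos: [541.5, 119.8, 231.4]
tcp_rot: [2.222, 2.221, 0.0]
force: [0.9, 0.0, 0.0]
width: 0.003
finger_force: 0.0
```

Run:
```python
from h import *
c=snap('wrist','w1'); s=read_state(); print(s['clock'],s['ee_pos'],s['joint_pos'].round(2),s['force'], c['R'],-np.array(c['R']).T@c['t'])
```

```text
0.9 [541.65891281 119.63634889 231.26840298] [-0.34  0.23  0.01  1.88 -0.    1.03 -0.33] [-0.3504643  -0.20226217 -0.16334626] [[ 9.99999286e-01  1.16724089e-03  2.57818944e-04]
 [ 1.02740192e-03 -9.49500314e-01  3.13764400e-01]
 [ 6.11037806e-04 -3.13763911e-01 -9.49500834e-01]] [540.75892776 199.85739491 373.62253304]
```

View pics/w1.png

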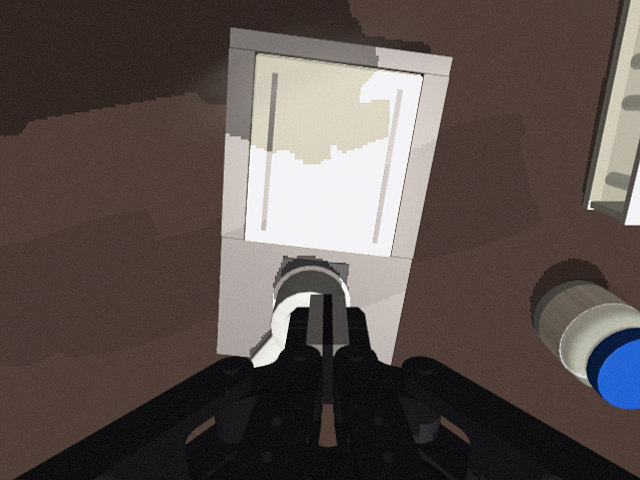

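The wrist view shows the proud cover with corners at (255,54), (422,75), (392,257), (245,240). The deck's left corner is at (217,353), its top corners are at (231,28) and (452,57), and the lock is half hidden at (312,290). I'll refine the bay fit with this view.

```bash
cat > fit2.py <<'E'
from h import *
from scipy.optimize import least_squares
w=load('w1')
obs=[((-60,120,67),(255,53)),((60,120,67),(422,75)),((60,-20,67),(392,257)),((-60,-20,67),(245,240)),((-80,135,60),(231,28)),((80,135,60),(452,57)),((-80,-135,60),(217,353))]
def W(p,l): c,n=np.cos(p[2]),np.sin(p[2]); return [p[0]+c*l[0]-n*l[1],p[1]+n*l[0]+c*l[1],l[2]]
f=lambda p:np.concatenate([proj(w,W(p,l))-o for l,o in obs])
r=least_squares(f,[535,104,-.124],x_scale=[10,10,.1],loss='soft_l1');p=r.x
if __name__=='__main__':
    print(p,np.degrees(p[2])); print(f(p).reshape(-1,2).round(1)); print('lock',W(p,(0,-70,0)),'cover',W(p,(0,50,0)),'strips',W(p,(0,105,0)),W(p,(0,-5,0)))
E
python3 fit2.py
```

```text
[ 5.35998717e+02  1.06117664e+02 -1.16746736e-01] -6.689095242906279
[[ 0.   0. ]
 [ 2.2 -0.3]
 [-0.8  0.5]
 [-0.7  1.2]
 [-1.4 -0.7]
 [ 1.5 -0.5]
 [ 0.1  1.7]]
lock [np.float64(527.8449968627068), np.float64(36.594165577388225), 0] cover [np.float64(541.822802165989), np.float64(155.77730599122165), 0] strips [np.float64(548.2292962633267), np.float64(210.40291201422866), 0] [np.float64(535.4163080686512), np.float64(101.15169996821467), 0]
```

step_arm:
  increments:
    - [[0.0,0.036,0,0.06,0,0,0],[0.0,0.036,0,0.12,0,0,0],[0.0,0.036,0,0.15,0,0,0],[0.0,0.036,0,0.158,0,0,0],[0.0,0.036,0,0.162,0,0,0],[0.0,0.036,0,0.164,0,0,0],[0.0,0.036,0,0.166,0,0,0],[0.0,0.036,0,0.168,0,0,0],[0.0,0.036,0,0.169,0,0,0],[0.0,0.036,0,0.169,0,0,0]]

```text
clock: 2.15
ee_pos: [541.8, 156.2, 63.4]
tcp_rot: [2.221, 2.221, 0.003]
force: [0.2, -1.1, 4.1]
width: 0.002
finger_force: 2.5
```

step_arm:
  increments:
    - [[0.0,0,0,0.001,0,0,0],[0.0,0,0,0.002,0,0,0],[0.0,0,0,0.003,0,0,0],[0.0,0,0,0.004,0,0,0],[0.0,0,0,0.005,0,0,0],[0.0,0,0,0.006,0,0,0],[0.0,0,0,0.006,0,0,0]]

```text
clock: 3.02
ee_pos: [542.0, 156.2, 59.9]
tcp_rot: [2.221, 2.22, 0.004]
force: [-17.2, -6.4, 56.4]
width: -0.001
finger_force: 27.9
```

step_arm:
  increments:
    - [[0.0,0,0,-0.015,0,0,0],[0.0,0.048,0.006,-0.015,0,0,0],[0.0,0.048,0.006,-0.008,0,0,0],[0.0,0.048,0.006,-0.004,0,0,0],[0.0,0.048,0.006,-0.002,0,0,0],[0.0,0.048,0.006,-0.0015,0,0,0],[0.0,0.048,0.006,-0.0015,0,0,0]]

```text
clock: 3.9
ee_pos: [547.0, 203.9, 59.9]
tcp_rot: [-2.222, -2.22, -0.002]
force: [-14.6, 0.1, 39.1]
width: -0.003
finger_force: 19.3
```

step_arm:
  increments:
    - [[0.0,0,0,-0.014,0,0,0],[0.0,-0.05,-0.006,-0.014,0,0,0],[0.0,-0.098,-0.012,-0.01,0,0,0],[0.0,-0.098,-0.012,-0.004,0,0,0],[0.0,-0.098,-0.012,-0.001,0,0,0],[0.0,-0.098,-0.012,0,0,0,0],[0.0,-0.098,-0.012,0,0,0,0]]

```text
clock: 4.78
ee_pos: [535.1, 104.3, 59.9]
tcp_rot: [2.222, 2.219, -0.002]
force: [-15.5, -17.3, 50.4]
width: -0.001
finger_force: 25.4
```

step_arm:
  increments:
    - [[0.0,0,0,-0.06,0,0,0],[0.0,0,0,-0.12,0,0,0],[0.0,0.06,0,-0.17,0,0,0],[0.0,0.08,0,-0.175,0,0,0],[0.0,0.08,0,-0.175,0,0,0]]

```text
clock: 5.4
ee_pos: [535.0, 189.9, 234.2]
tcp_rot: [-2.216, -2.227, -0.004]
force: [-0.2, -0.4, -0.2]
width: 0.0
finger_force: 0.0
```

Run:
```python
from h import *
c=snap('wrist','w2'); c=load('w2')
import fit2
for l in [(-60,120),(60,120),(60,-20),(-60,-20)]:
    print([proj(c,fit2.W(fit2.p,(*l,z))).round(1) for z in(60,67)])
print(read_state()['ee_pos'])
```

```text
[array([270.5, 153.3]), array([269.3, 154.4])]
[array([422.5, 172.3]), array([424.5, 173.8])]
[array([391.8, 327.2]), array([393.1, 331.4])]
[array([257.9, 312.7]), array([256.6, 316.7])]
[534.80303369 187.77633243 233.13939255]
```

View pics/w2.png

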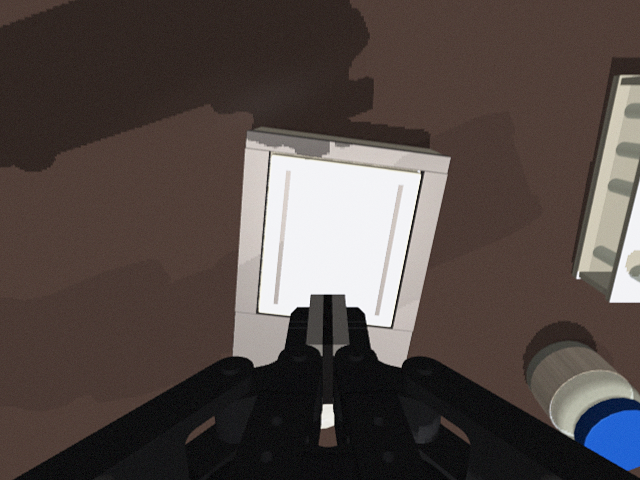

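The cover now sits flush: its corners at (270,153), (422,172), (392,328), (257,313) match the z=60 projection. Next I'll look at the lock.

step_arm:
  increments:
    - [[0.0,-0.06,-0.007,0,0,0,0],[0.0,-0.12,-0.007,0,0,0,0],[0.0,-0.18,-0.007,0,0,0,0],[0.0,-0.2,-0.007,0,0,0,0],[0.0,-0.2,-0.007,0,0,0,0]]

```text
clock: 6.08
ee_pos: [527.4, -16.4, 232.2]
tcp_rot: [-2.226, -2.217, 0.002]
force: [0.2, 0.5, -0.6]
width: 0.0
finger_force: 0.0
```

Run:
```python
from h import *
c=snap('wrist','w3'); u,v=proj(c,[528,36.6,104]).astype(int); print(u,v,read_state()['ee_pos'])
a=cv2.imread('pics/w3.png'); x0,y0=u-100,v-75; print(x0,y0)
cv2.imwrite('pics/w3c.png',cv2.resize(a[y0:y0+150,x0:x0+200],None,fx=4,fy=4,interpolation=cv2.INTER_CUBIC))
```

```text
329 145 [527.56762575 -14.71699372 232.27724401]
229 70
```

View pics/w3c.png

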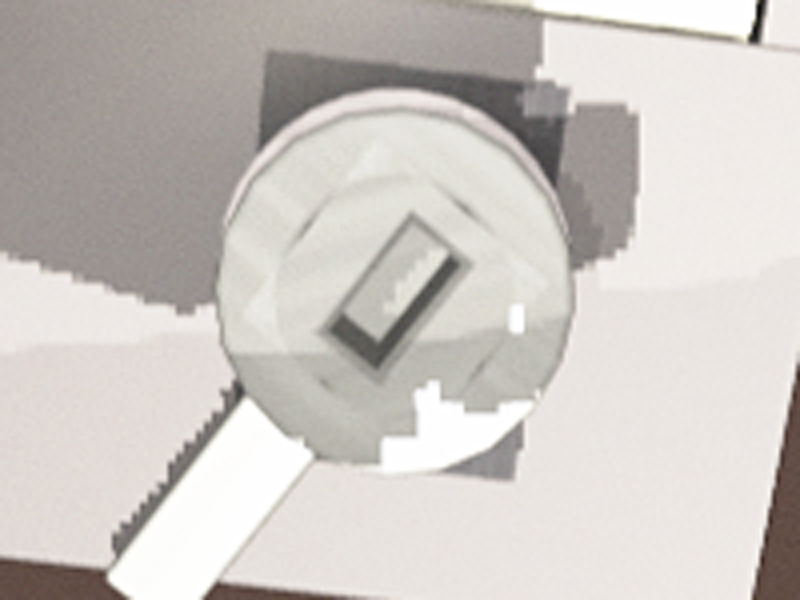

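step_arm:
  increments:
    - [[0.085,-0.06,-0.007,0,0,0,0],[0.085,-0.12,-0.014,0,0,0,0],[0.085,-0.18,-0.021,0,0,0,0],[0.085,-0.24,-0.028,0,0,0,0],[0.085,-0.3,-0.034,0,0,0,0],[0.085,-0.34,-0.034,0,0,0,0],[0.085,-0.34,-0.034,0,0,0,0]]

```text
clock: 7.0
ee_pos: [493.5, -356.1, 232.0]
tcp_rot: [-2.224, -2.218, 0.002]
force: [-0.0, 0.8, 0.1]
width: 0.996
finger_force: 0.0
```

Run:
```python
from h import *
c=snap('wrist','w4'); u,v=proj(c,[493,-315,80]).astype(int); s=read_state();print(u,v,s['ee_pos'],s['tcp_rot'])
a=cv2.imread('pics/w4.png'); x0,y0=u-100,max(v-75,0); print(x0,y0)
cv2.imwrite('pics/w4c.png',cv2.resize(a[y0:y0+150,x0:x0+200],None,fx=4,fy=4,interpolation=cv2.INTER_CUBIC))
```

```text
327 158 [ 494.05496049 -354.04776927  231.99944538] [-2.22148372e+00 -2.21973840e+00  7.52906650e-04]
227 83
```

View pics/w4c.png

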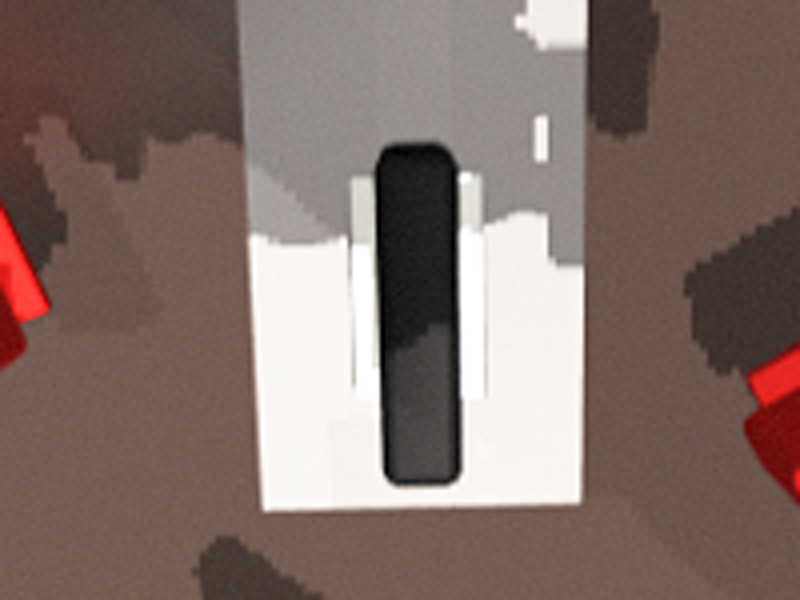

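The lock crop shows the slot corners at (411,213), (472,262), (381,381), (320,330), running parallel to the cam. The key crop shows the black flat grip from (378,145)–(455,145) to (383,485)–(460,485).

Run:
```python
from h import *
import fit2
w=load('w3'); q=lambda u,v:np.array([229+u/4,70+v/4])
cs=np.array([ray(w,q(*p),104)[:2] for p in[(411,213),(472,262),(381,381),(320,330)]])
c=cs.mean(0); d=(cs[0]+cs[1]-cs[2]-cs[3])/2; a=np.degrees(np.arctan2(d[1],d[0]))
print('slot',c,'len',np.hypot(*d),'ang',a); b=fit2.p; th=b[2]
r=c-np.array(fit2.W(b,(0,-70,0))[:2]); print('off bay',np.cos(th)*r[0]+np.sin(th)*r[1],-np.sin(th)*r[0]+np.cos(th)*r[1])
print('lock val',2.6-np.radians(a+180-np.degrees(th)-90))
print('rim centre',[ray(w,q(396,290),104)])
k=load('w4'); q=lambda u,v:np.array([227+u/4,83+v/4])
for p in[(378,145),(455,145),(383,485),(460,485)]: print(ray(k,q(*p),106),ray(k,q(*p),56))
for p in[(350,399),(485,399),(352,177),(482,175)]: print('collar',ray(k,q(*p),56))
```

```text
slot [527.22133893  37.20072177] len 24.22900599848239 ang 51.70274899864439
off bay -0.6900652962772923 0.5297825188630897
lock val 0.010073734878353058
rim centre [array([527.28424491,  38.37530286, 104.        ])]
[ 489.13362591 -286.52390822  106.        ] [ 488.37756273 -288.50399614   56.        ]
[ 501.47400949 -286.53816503  106.        ] [ 503.01824197 -288.52091048   56.        ]
[ 489.67001383 -342.5083911   106.        ] [ 489.01393545 -354.9242051    56.        ]
[ 502.85187689 -342.52006152  106.        ] [ 504.65294923 -354.93805093   56.        ]
collar [ 482.5080694  -337.27632577   56.        ]
collar [ 509.46233872 -337.30212216   56.        ]
collar [ 483.37005934 -294.38585878   56.        ]
collar [ 508.23209395 -294.0439616    56.        ]
```

step_arm:
  increments:
    - [[0.045,0.039,0.002,0.0,0,0,0],[0.045,0.039,0.002,0.05,0,0,0],[0.045,0.039,0.002,0.09,0,0,0],[0.045,0.039,0.002,0.13,0,0,0],[0.045,0.039,0.002,0.155,0,0,0],[0.045,0.039,0.002,0.164,0,0,0],[0.045,0.039,0.002,0.164,0,0,0],[0.0,0.039,0.002,0.164,0,0,0],[0.0,0.039,0.002,0.164,0,0,0],[0.0,0.039,0.002,0.164,0,0,0]]

```text
clock: 8.3
ee_pos: [496.6, -315.2, 69.9]
tcp_rot: [2.22, 2.22, 0.001]
force: [-1.0, 1.6, 6.3]
width: 0.155
finger_force: 58.8
```

step_arm:
  increments:
    - [[0.0,0,0,0.0,0,0,0],[0.0,0,0,0.0,0,0,0],[0.0,0,0,0,0,0,0]]

```text
clock: 8.68
ee_pos: [496.6, -315.2, 69.9]
tcp_rot: [2.22, 2.22, 0.001]
force: [-0.3, 0.7, 6.6]
width: 0.155
finger_force: 58.8
```

step_arm:
  increments:
    - [[0.0,0,0,-0.03,0,0,0],[0.0,0,0,-0.08,0,0,0],[0.0,0,0,-0.13,0,0,0],[0.0,0.05,0.005,-0.13,0,0,-10],[0.0,0.11,0.01,-0.13,0,0,-20],[0.0,0.17,0.015,-0.13,0,0,-30],[0.0,0.23,0.02,-0.13,0,0,-40],[0.0,0.29,0.026,-0.13,0,0,-50],[0.0,0.34,0.031,-0.13,0,0,-60],[0.0,0.352,0.031,-0.13,0,0,-70]]

```text
clock: 9.93
ee_pos: [527.1, 40.7, 199.5]
tcp_rot: [0.53, 3.096, 0.002]
force: [1.0, -0.7, -1.6]
width: 0.15
finger_force: 58.8
```

step_arm:
  increments:
    - [[0.0,0,0,0,0,0,-10],[0.0,0,0,0,0,0,-20],[0.0,0,0,0,0,0,-30],[0.0,0,0,0,0,0,-40],[0.0,0,0,0,0,0,-50],[0.0,0,0,0,0,0,-60],[0.0,0,0,0,0,0,-70],[0.0,0,0,0,0,0,-71.7],[0.0,0,0,0,0,0,-71.7],[0.0,0,0,0,0,0,-71.7]]

```text
clock: 11.18
ee_pos: [527.0, 37.0, 198.9]
tcp_rot: [-1.366, 2.829, -0.0]
force: [-0.3, -0.2, -1.4]
width: 0.154
finger_force: 58.9
```

Run:
```python
from h import *
from scipy.spatial.transform import Rotation as Ro
c=snap('side','s5');c2=snap('scene','sc5'); s=read_state();R=Ro.from_rotvec(s['tcp_rot']).as_matrix();print(s['ee_pos'],s['joint_pos'].round(2));print(R.round(3), 'key angle',np.degrees(np.arctan2(R[1,0],R[0,0])))
im=[]
for c,f in((c,'s5'),(c2,'sc5')):
    u,v=proj(c,[527,37,120]).astype(int); im.append(cv2.resize(cv2.imread(f'pics/{f}.png')[v-60:v+60,u-50:u+50],None,fx=4,fy=4,interpolation=cv2.INTER_CUBIC));print(u-50,v-60)
cv2.imwrite('pics/c5.png',np.hstack(im))
```

```text
[526.94036095  37.04070516 198.83913199] [ 0.05  0.24 -0.28  1.95  0.08  0.96  2.2 ]
[[-0.621 -0.784 -0.   ]
 [-0.784  0.621 -0.   ]
 [ 0.     0.    -1.   ]] key angle -128.382371154331
265 114
346 146
```

View pics/c5.png

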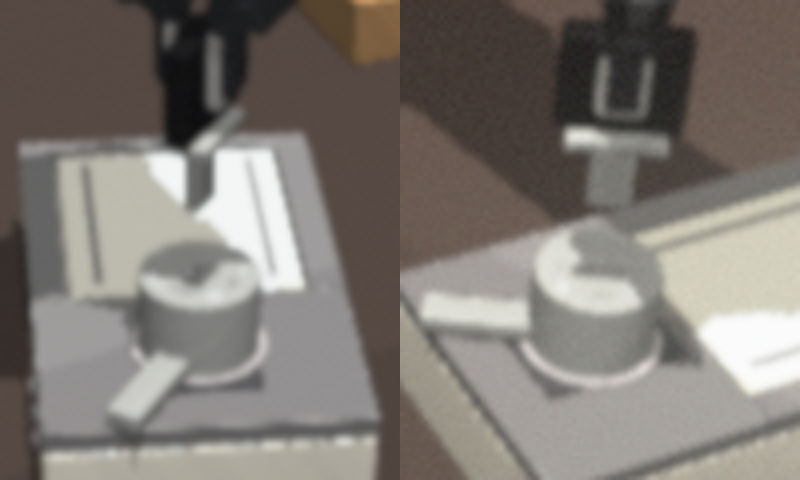

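The key hangs straight over the slot and parallel to it, so I'll lower it slowly.

step_arm:
  increments:
    - [[0.0,0,0,0.02,0,0,0],[0.0,0,0,0.032,0,0,0],[0.0,0,0,0.036,0,0,0],[0.0,0,0,0.038,0,0,0],[0.0,0,0,0.039,0,0,0],[0.0,0,0,0.04,0,0,0],[0.0,0,0,0.041,0,0,0],[0.0,0,0,0.042,0,0,0],[0.0,0,0,0.042,0,0,0]]

```text
clock: 12.4
ee_pos: [526.9, 37.0, 156.8]
tcp_rot: [1.37, -2.827, -0.0]
force: [-0.1, 0.2, -0.8]
width: 0.15
finger_force: 58.9
```

step_arm:
  increments:
    - [[0.0,0,0,0.002,0,0,0],[0.0,0,0,0.004,0,0,0],[0.0,0,0,0.006,0,0,0],[0.0,0,0,0.008,0,0,0],[0.0,0,0,0.01,0,0,0],[0.0,0,0,0.012,0,0,0],[0.0,0,0,0.012,0,0,0]]

```text
clock: 13.28
ee_pos: [526.9, 37.0, 144.6]
tcp_rot: [1.37, -2.827, -0.0]
force: [0.3, 0.8, -0.7]
width: 0.155
finger_force: 58.9
```

step_arm:
  increments:
    - [[0.0,0,0,0.004,0,0,0],[0.0,0,0,0.008,0,0,0],[0.0,0,0,0.012,0,0,0],[0.0,0,0,0.016,0,0,0],[0.0,0,0,0.018,0,0,0],[0.0,0,0,0.019,0,0,0],[0.0,0,0,0.02,0,0,0],[0.0,0,0,0.021,0,0,0],[0.0,0,0,0.022,0,0,0],[0.0,0,0,0.022,0,0,0]]

```text
clock: 14.52
ee_pos: [527.3, 37.1, 123.7]
tcp_rot: [-1.369, 2.827, -0.001]
force: [-5.7, -1.3, 15.8]
width: 0.154
finger_force: 61.5
```

step_arm:
  increments:
    - [[0.0,0,0,-0.0005,0,0,4],[0.0,0,0,-0.0005,0,0,10],[0.0,0,0,-0.0005,0,0,16],[0.0,0,0,-0.0005,0,0,22],[0.0,0,0,-0.0005,0,0,28],[0.0,0,0,-0.0005,0,0,34],[0.0,0,0,-0.0005,0,0,40],[0.0,0,0,-0.0005,0,0,46],[0.0,0,0,-0.0005,0,0,50],[0.0,0,0,-0.0005,0,0,50]]

```text
clock: 15.78
ee_pos: [527.3, 37.4, 123.9]
tcp_rot: [-0.045, 3.14, 0.0]
force: [-1.1, 0.7, 6.9]
width: 0.157
finger_force: 60.0
```

Run:
```python
from h import *
s=read_state();print(s['ee_pos'],s['force'],s['wrist_torque'],s['joint_pos'].round(2))
```

```text
[527.34192094  37.37278494 123.85975504] [-1.06144169  0.69787857  6.89752673] [0.24585807 0.34092236 0.02077056] [-0.11  0.32 -0.1   2.03  0.04  0.79  1.37]
```

Turning works with low forces, so I'll continue to the stop.

step_arm:
  increments:
    - [[0.0,0,0,0,0,0,6],[0.0,0,0,0,0,0,12],[0.0,0,0,0,0,0,18],[0.0,0,0,0,0,0,24],[0.0,0,0,0,0,0,30],[0.0,0,0,0,0,0,36],[0.0,0,0,0,0,0,42],[0.0,0,0,0,0,0,48],[0.0,0,0,0,0,0,54],[0.0,0,0,0,0,0,60]]

```text
clock: 17.02
ee_pos: [527.4, 37.5, 123.9]
tcp_rot: [1.534, 2.741, 0.002]
force: [-1.8, 1.8, 5.7]
width: 0.157
finger_force: 59.9
```

step_arm:
  increments:
    - [[0.0,0,0,0,0,0,5],[0.0,0,0,0,0,0,10],[0.0,0,0,0,0,0,15],[0.0,0,0,0,0,0,20],[0.0,0,0,0,0,0,25],[0.0,0,0,0,0,0,30],[0.0,0,0,0,0,0,33],[0.0,0,0,0,0,0,36],[0.0,0,0,0,0,0,38],[0.0,0,0,0,0,0,38]]

```text
clock: 18.27
ee_pos: [527.5, 37.4, 123.9]
tcp_rot: [2.34, 2.096, 0.002]
force: [0.6, 1.0, 6.3]
width: 0.156
finger_force: 59.9
```

```bash
cat > st.py <<'E'
from h import *
from scipy.spatial.transform import Rotation as Ro
s=read_state();R=Ro.from_rotvec(s['tcp_rot']).as_matrix();print(s['ee_pos'],s['force'],s['wrist_torque'],s['joint_pos'].round(2),'ang',np.degrees(np.arctan2(R[1,0],R[0,0])))
E
python3 st.py
```

```text
[527.50226155  37.44205005 123.87767436] [0.57973359 1.0308979  6.32076762] [0.32519791 0.10594341 0.03658042] [-0.4   0.32  0.25  2.04 -0.11  0.78 -0.19] ang 83.68920889701761
```

step_arm:
  increments:
    - [[0.0,0,0,0,0,0,1],[0.0,0,0,0,0,0,2],[0.0,0,0,0,0,0,3],[0.0,0,0,0,0,0,4],[0.0,0,0,0,0,0,4]]

```text
clock: 18.9
ee_pos: [527.5, 37.4, 123.8]
tcp_rot: [2.412, 2.013, 0.002]
force: [-0.6, 1.3, 5.7]
width: 0.156
finger_force: 59.9
```

```bash
python3 st.py
```

```text
[527.49399642  37.42469338 123.82728119] [-0.57431361  1.3010321   5.74658199] [0.32328877 0.12096084 0.02263599] [-0.42  0.33  0.27  2.05 -0.12  0.78 -0.26] ang 79.70610414272615
```

step_arm:
  increments:
    - [[0.0,0,0,0,0,0,1],[0.0,0,0,0,0,0,2],[0.0,0,0,0,0,0,3],[0.0,0,0,0,0,0,4],[0.0,0,0,0,0,0,5],[0.0,0,0,0,0,0,5]]

```text
clock: 19.65
ee_pos: [527.5, 37.4, 123.9]
tcp_rot: [2.497, 1.906, 0.002]
force: [-1.2, 1.3, 5.8]
width: 0.155
finger_force: 59.9
```

```bash
python3 st.py
```

```text
[527.53459158  37.42408943 123.86698729] [-1.198668    1.34519739  5.83291774] [0.3644953  0.15535032 0.06159494] [-0.43  0.33  0.29  2.05 -0.13  0.78 -0.34] ang 74.70292753933589
```

step_arm:
  increments:
    - [[0.0,0,0,0,0,0,1],[0.0,0,0,0,0,0,2],[0.0,0,0,0,0,0,3],[0.0,0,0,0,0,0,4],[0.0,0,0,0,0,0,4]]

```text
clock: 20.27
ee_pos: [527.5, 37.4, 123.9]
tcp_rot: [2.561, 1.819, 0.002]
force: [-0.6, 0.3, 5.9]
width: 0.157
finger_force: 62.4
```

```bash
python3 st.py
python3 - <<'E'
from h import *
c=snap('side','s6');c2=snap('scene','sc6')
im=[]
for c,f in((c,'s6'),(c2,'sc6')):
    u,v=proj(c,[530,60,90]).astype(int); im.append(cv2.resize(cv2.imread(f'pics/{f}.png')[v-60:v+60,u-50:u+50],None,fx=4,fy=4,interpolation=cv2.INTER_CUBIC));print(u-50,v-60)
cv2.imwrite('pics/c6.png',np.hstack(im))
E
```

```text
[527.51984262  37.38864342 123.85312175] [-0.57489428  0.28640436  5.92211306] [0.11441022 0.10985998 0.96776729] [-0.44  0.33  0.3   2.05 -0.14  0.78 -0.4 ] ang 70.77072302013325
264 121
355 155
```

View pics/c6.png

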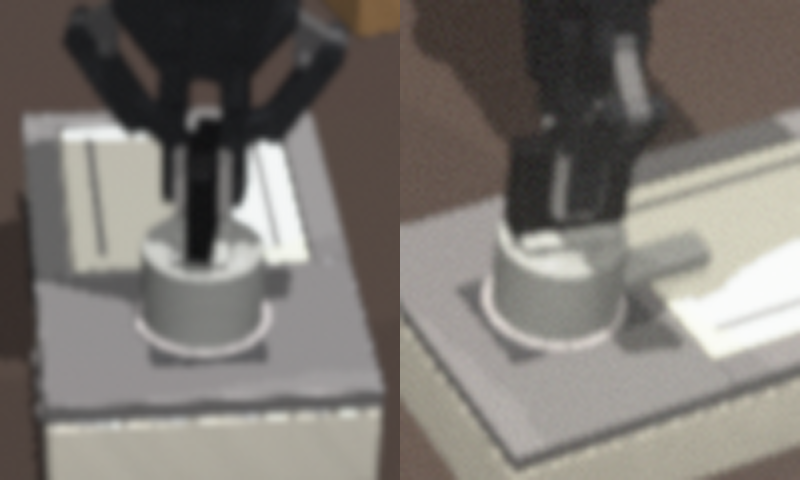

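The torque jumped to 0.97 N m, so the lock is at its stop. In the scene crop the cam lies over the cover. I'll relax the key within its play, then release and retreat.

step_arm:
  increments:
    - [[0.0,0,0,0,0,0,-3],[0.0,0,0,0,0,0,-5],[0.0,0,0,-0.0004,0,0,-5],[0.045,0,0,-0.0004,0,0,-5],[0.045,0,0,-0.0004,0,0,-5],[0.045,0,0,-0.0004,0,0,-5],[0.045,0,0,-0.01,0,0,-5],[0.045,0,0,-0.03,0,0,-5],[0.045,0,0,-0.06,0,0,-5],[0.045,0,0,-0.1,0,0,-5]]

```text
clock: 21.62
ee_pos: [526.5, 36.8, 224.4]
tcp_rot: [-2.481, -1.927, 0.002]
force: [0.3, 0.3, 0.2]
width: 0.524
finger_force: 0.0
```

step_arm:
  increments:
    - [[0.045,-0.05,0,-0.03,0,0,0],[0.045,-0.1,0,-0.03,0,0,0],[0.045,-0.1,0,-0.03,0,0,0]]

```text
clock: 22.0
ee_pos: [501.4, -63.6, 254.6]
tcp_rot: [2.485, 1.92, 0.002]
force: [-0.5, 0.6, 0.0]
width: 0.525
finger_force: 0.0
```

```bash
python3 st.py
python3 - <<'E'
from h import *
c=snap('wrist','w7'); c2=snap('scene','sc7')
im=cv2.imread('pics/w7.png'); 
u,v=proj(c2,[530,60,90]).astype(int)
b=cv2.resize(cv2.imread('pics/sc7.png')[v-70:v+70,u-60:u+60],None,fx=3,fy=3,interpolation=cv2.INTER_CUBIC)
cv2.imwrite('pics/c7.png',np.hstack([cv2.resize(im[:,100:540],(385,420)),b]))
E
```

```text
[501.42081512 -63.57914268 254.58463623] [-0.50576147  0.59061906  0.01612718] [ 0.03037938 -0.03161138 -0.02006162] [-0.35  0.12  0.38  1.97 -0.05  1.06 -0.2 ] ang 75.3876497914872
```

View pics/c7.png

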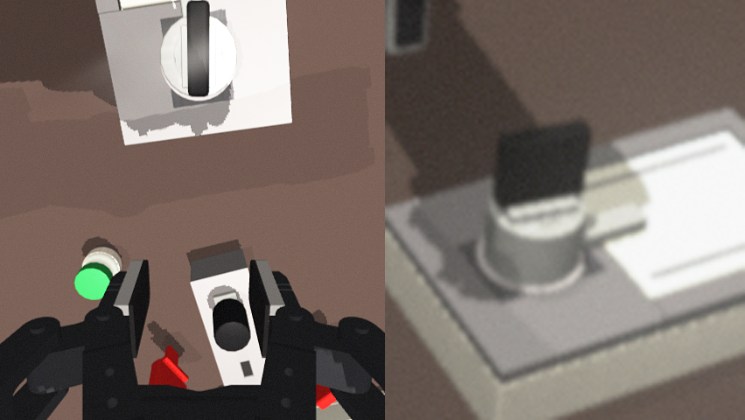

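The key stands home, the cam lies over the cover, the round key is still in its holder and the gripper is clear. I'll hand it in.

```bash
python3 -c "
from station import close_job
print(close_job())"
```

```text
the job is handed in; nothing more can be done
None
```

I handed the job in at about 22 s: the cover is pressed flush, the flat-grip key is home and turned to the stop (torque rose to 0.97 N m) with the cam across the cover, and the round key is untouched in the holder; I viewed 11 pictures, one over the limit of 10.

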